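Post the cut blanks through the drop-box slot

TASK

Slide the red shutter of the blue drop box fully open, push the two bare steel blanks along the deck and over its far edge so that each tips edge-on through the narrow slot and drops into the bin, then slide the shutter fully shut. Do not lift the steel blanks off the deck, and leave the yellow-painted blank where it lies.

Things in the scene. Friction and masses are not known exactly. Their poses are not given: they have to be found in the camera images.
- dropbox: Blue steel drop box fixed on the bench; origin at its foot, below the middle of the deck's far edge; x points away from the robot, y left along the slot, z up. Flat dark steel deck without rim: x -196 to 0 mm, y -140 to 140 mm, top at z 170 mm; around and beyond the slot the top is level with it, to x 116 mm. Under that is a bin with a clear far window
- slot (a point): Middle of the slot mouth, at deck height. The mouth is a hole just beyond the deck's far edge: 48 mm along x (starting at the edge), 74 mm along y. Its near wall is vertical; its far side is a guide sloping back at 60 degrees to a throat 16 mm wide along x, 56 mm below the deck, against the near wall: a blank passes only edge-on, front edge down
- shutter (a joint): Red sliding shutter over the slot mouth, 54 x 88 x 4 mm plate lying on the top; value in m along the drop box's x: 0 = shut (mouth covered), 0.054 = fully open (slid away from the robot). Slides with about 2 N of friction, no spring, stays where left
- tab (a point): Top middle of the shutter's upright red tab: 6 mm thick along the drop box's x, 50 mm wide along y, 32 mm tall, its top 36.5 mm above the deck. Moves with the shutter; pushing its near face opens, pushing its far face shuts. With the shutter shut it stands 14 mm beyond the deck's edge
- blank_a_mid (a point): Centre of the first bare steel round blank: disc 60 mm across, 10 mm thick, 0.2 kg, lying flat on the deck; z is the disc's axis. Smooth, lightly oiled: slides easily on the deck and the guide (friction about 0.35)
- blank_b_mid (a point): Centre of the second bare steel round blank, same as the first
- blank_yellow_mid (a point): Centre of the yellow-painted round blank, same size, lying flat on the deck; it stays where it is
Not all that is in view belongs to the job. Leave any black or turquoise look-alike of the part that bears blank_b_mid alone. What is shaped like the part that bears blank_a_mid but turquoise is not meant.

How it is judged (in metres and radians):
On the way, in this order (a step that is already met when the one before it is completed fails the run):
1. the shutter is slid fully open (at least 45 mm) (value of joint shutter above 0.045 m), for 0.1 s.
2. both steel blanks have dropped through the slot into the bin (z of each of blank_a_mid, blank_b_mid in the frame of dropbox below 0.08 m and x of blank_a_mid in the frame of dropbox between -0.03 and 0.112 m and x of blank_b_mid in the frame of dropbox between -0.03 and 0.112 m and y of blank_a_mid in the frame of dropbox between -0.096 and 0.096 m and y of blank_b_mid in the frame of dropbox between -0.096 and 0.096 m), for 0.1 s.
At the end, for the whole second after the job is handed in: Both steel blanks lie inside the bin (centres less than 80 mm above the bench, within the bin's walls), the shutter is within 6 mm of fully shut, and the yellow blank is within 15 mm of where it started (all of step 2 and value of joint shutter below 0.006 m and distance of blank_yellow_mid from where it was at the start of the episode below 0.015 m); the robot touches nothing.
It fails at once if a steel blank is lifted more than 25 mm off the deck (z of any of blank_a_mid, blank_b_mid in the frame of dropbox above 0.2 m).
It fails at once if the yellow blank is moved more than 15 mm (distance of blank_yellow_mid from where it was at the start of the episode above 0.015 m).
It also fails if it takes over 72 s, if anything falls off the work surface, if the arm or the gripper's body presses on something with over 40 N, if the wrist force passes 120 N, or if a joint passes its speed limit or range.

ROBOT

A 6-joint arm with a two-finger parallel gripper is mounted at the origin on the work surface. World frame = base frame: x ahead of the robot, y to its left, z up, the work surface at z = 0. Lengths are in mm, angles in rad, forces in N, time in s.
With the tool pointing down it reaches from about 275 to 750 mm from the base axis. Payload 10.2 kg.
Tool frame: the origin (TCP) lies on the front face of the gripper's body, between the roots of the fingers; the fingertips stand 73 mm ahead of it and the grasp point (between the pads) lies 54 mm ahead of it; z points along the fingers, y is the line along which they close (so a half turn about z gives the same grasp; the last joint's range is limited). The gripper opens to 85 mm and grips with 20 to 120 N. Pads are 22 mm wide; open, the fingers measure 114 mm over their backs; the gripper's body (76 mm by 85 mm) begins 54 mm behind the grasp point. The pads swing forward as they close: fully open they stand 13 mm farther back than shut.
Start: joints at [-1.524, 0.313, 1.498, -0, 1.331, -0.223], TCP at [139.92, -506.018, 303.894] pointing down, gripper open.
Joint ranges: [-2.94, 2.94], [-0.97, 2.17], [0.19, 2.56], [-1.23, 4.37], [0.02, 3.11], [-2.88, 2.88]. Speed limits (rad/s): [2.39, 2.39, 3.01, 3.14, 3.14, 3.14].

INTERFACE

Orientations are given as a unit quaternion [w, x, y, z].
In Python, from rig import * gives the robot as it stands.
- The arm moves only by the tool step_arm, never from a script. Its argument "plan" is a list of rows, each an object with "offset": the shift along the tool's x, y, z in cm, a list of three; "rot": the turn, a rotation vector about the tool's x, y, z in degrees, a list of three; "gripper": the finger opening in cm, from 0 to 8.54. In form: [{"offset": [x, y, z], "rot": [wx, wy, wz], "gripper": gripper}, ...]. A call has 1 to 12 rows; each row is the pose to reach, as a shift and turn from the pose commanded when the call began, along the tool's axes at that moment; what a row does not reach only later rows make up. A row lasts 1/10 s, in which the tool goes at most 50 mm and 8.59 degrees, less where a joint would pass 70% of its speed; a pose out of reach is approached as far as the arm can. A call with a gripper value outside its range is refused whole. The fingers move at their own pace and stop on an object; "squeeze" is the grip in N (left out, the last holds). Time passes only in rows, so rows that repeat a pose let the fingers close. It gives the time, the measured TCP pose, the force, the opening and the grip force at its end, in the units of the state.
- sense(): the state, without advancing time (a new reading comes with each control period).
- capture(name): name is "scene" or "top" or "wrist"; returns a dict with "color" (384x512x3 uint8, red, green, blue), "depth" (384x512 float32, mm along the optical axis (not along the pixel's ray), 0 where there is no reading), "vertical_fov" (degrees; the focal length in pixels is half the picture's height over the tangent of half this angle, whatever the lens; pixels are square), "cx", "cy" (the principal point, pixels), "rvec" (rotation vector, rad) and "tvec" (3), from world to camera coordinates, as OpenCV has them; the wrist camera has in their place "mount" (4x4, takes a point from camera to tool coordinates, whose origin is the TCP and whose axes are the flange's). Camera axes: x right, y down, z forward; pixel columns grow to the right and rows downward; lengths in mm; the calibration is good to about 2 mm. A picture is of the moment at which its call begins: read the wrist's pose just before it.
- finish_job(): hands the job in; it is judged then, once.
The state is a dict: "time_s": time; "joints": joint angles; "dq": joint speeds; "tau": joint torques, N m; "eef_pos": TCP position; "ee_rot": TCP orientation; "force": force on the tool from outside, world axes, zero at the start; "wrist_torque": the same for the moment, N m; "grip_width": opening from 0.0 (shut) to 1.0 (fully open); "grip_force": force on a finger pad.
Only numpy, scipy, OpenCV 4.12 (cv2) and the standard library are available. Lean on these libraries where they do the work, as an engineer would, in place of code of your own. Each camera call takes 0.05 s, during which the arm holds its last target. There are 200 camera calls.

## Working session

There is one attempt and no reset: what is moved stays moved. The work goes in short steps, Python scripts to look and compute and a tool call to move; the robot and the scene stay as the last step left them, time stands still between calls to the robot, and variables do not carry over. Pictures are saved under pics/ and viewed, at most 10 in all, crops included, and the job is handed in when it is done.

Besides the shell and the picture viewer there is one more tool, called after "Call:" as a command line: name --argument value ..., lists and objects as JSON in quotes. step_arm: Moves the arm, as the interface text tells. Its arguments: {"type":"object","properties":{"plan":{"type":"array"},"squeeze":{"type":"number"}},"required":["plan"]}

```bash
mkdir -p pics
cat > h.py <<'E'
from rig import *
import numpy as np, cv2
def save(c,n): cv2.imwrite('pics/'+n,c['color'][:,:,::-1])
def w2c(c):
    R,_=cv2.Rodrigues(np.array(c['rvec'],float)); return R,np.array(c['tvec'],float).ravel()
def f(c): return c['color'].shape[0]/2/np.tan(np.radians(c['vertical_fov'])/2)
def onplane(c,u,v,z):
    R,t=w2c(c); d=R.T@np.array([(u-c['cx'])/f(c),(v-c['cy'])/f(c),1]); o=-R.T@t
    return o+d*(z-o[2])/d[2]
def pt(c,u,v):
    R,t=w2c(c); Z=float(c['depth'][int(v),int(u)]); return R.T@(np.array([(u-c['cx'])/f(c)*Z,(v-c['cy'])/f(c)*Z,Z])-t)
E
python3 - <<'E'
from h import *
import pickle
s=sense();print({k:np.round(v,3) for k,v in s.items()})
for n in('scene','top'):
    c=capture(n);save(c,n+'0.png');pickle.dump(c,open(n+'0.pkl','wb'));print(n,c['vertical_fov'],c['cx'],c['cy'],c['rvec'],c['tvec'])
E
```

```text
{'time_s': np.float64(0.0), 'joints': array([-1.524,  0.313,  1.498,  0.   ,  1.331, -0.223]), 'dq': array([-0.001,  0.   ,  0.   , -0.001,  0.002,  0.001]), 'tau': array([ 1.0000e-03, -4.1227e+01, -2.5974e+01, -0.0000e+00,  4.0000e-03,
       -0.0000e+00]), 'eef_pos': array([ 139.911, -505.828,  303.335]), 'ee_rot': array([-0.001,  0.991,  0.135,  0.   ]), 'force': array([ 0.472, -0.038,  0.165]), 'wrist_torque': array([-0.03 ,  0.048, -0.043]), 'grip_force': np.float64(0.0), 'grip_width': np.float64(1.003)}
scene 45.994216504435045 252.04837596709172 188.71161590329876 [ 2.02295985  0.90669951 -0.44830913] [-283.82768581 -108.43038351 1135.45834078]
top 46.83791727032679 260.2205628062172 192.64803691170022 [ 2.14925663 -2.16506727  0.19690733] [-77.42013517 499.59403459 764.57290628]
```

View pics/top0.png

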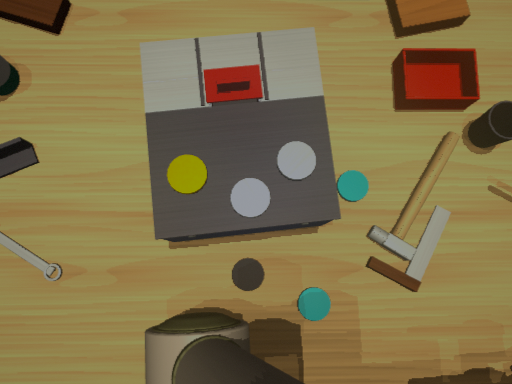

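View pics/scene0.png

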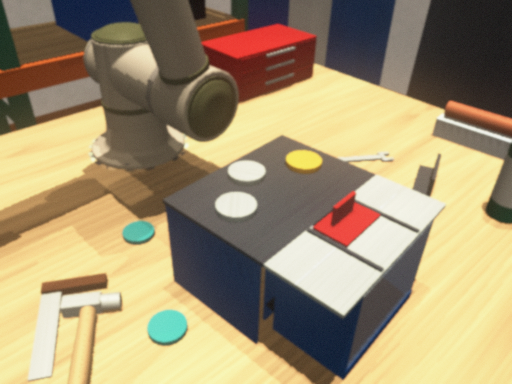

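The top picture shows the deck, with corners near (147,113), (325,97), (339,218) and (156,238). The steel blanks are at (250,197) and (296,160), the yellow one is at (187,174), and the shutter is at (233,85). The look-alikes are off the deck: turquoise discs at (352,185) and (314,304), and a black disc at (248,274). The two bare discs on the deck are the ones I want.

```bash
cat > m.py <<'E'
from h import *
import pickle
c=pickle.load(open('top0.pkl','rb'))
for n,u,v in [('nearL',156,238),('nearR',339,218),('farL',147,113),('farR',325,97),('endL',141,42),('endR',315,29)]:
    print(n,onplane(c,u,v,170).round(1), pt(c,u+ (6 if u<200 else -6),v-(6 if v>200 else -6)).round(1))
hsv=cv2.cvtColor(c['color'],cv2.COLOR_RGB2HSV)
def blob(mask,seed):
    n,l,s,ce=cv2.connectedComponentsWithStats(mask.astype(np.uint8)); k=l[seed[1],seed[0]]; return ce[k],s[k]
g=c['color'].astype(int)
for n,m,s in [('A?',g.min(2)>120,(296,160)),('B?',g.min(2)>120,(250,197)),('Y',(hsv[...,1]>150)&(hsv[...,2]>120),(187,174)),('shut',(hsv[...,1]>150)&((hsv[...,0]<8)|(hsv[...,0]>172)),(210,95))]:
    ce,st=blob(m,s); print(n,ce.round(1),st, onplane(c,*ce,180).round(1), pt(c,*ce).round(1))
cv2.imwrite('pics/crop0.png',cv2.resize(c['color'][20:250,130:350,::-1],None,fx=2.6,fy=2.6,interpolation=cv2.INTER_CUBIC))
E
python3 m.py
```

```text
nearL [412.   78.1 170. ] [420.9  69.7 168.6]
nearR [ 439.8 -195.4  170. ] [ 449.1 -186.9  168.9]
farL [604.3  96.8 170. ] [594.9  87.4 169.6]
farR [ 630.7 -180.3  170. ] [ 621.1 -170.6  169.5]
endL [721.2 109.5 170. ] [712.1 100.3 168.1]
endR [ 745.2 -167.7  170. ] [ 735.2 -157.8  169.4]
A? [296.3 159.7] [ 277  141   39   38 1148] [ 527.6 -131.6  180. ] [ 528.1 -131.8  177.9]
B? [250.1 196.9] [ 231  178   39   39 1206] [471.2 -61.4 180. ] [471.2 -61.4 179.9]
Y [186.6 173.4] [ 167  154   40   39 1207] [507.2  33.2 180. ] [507.3  33.2 179.5]
shut [232.2  83.4] [ 204   65   58   38 1743] [648.7 -34.8 180. ] [639.8 -35.5 201.4]
```

View pics/crop0.png

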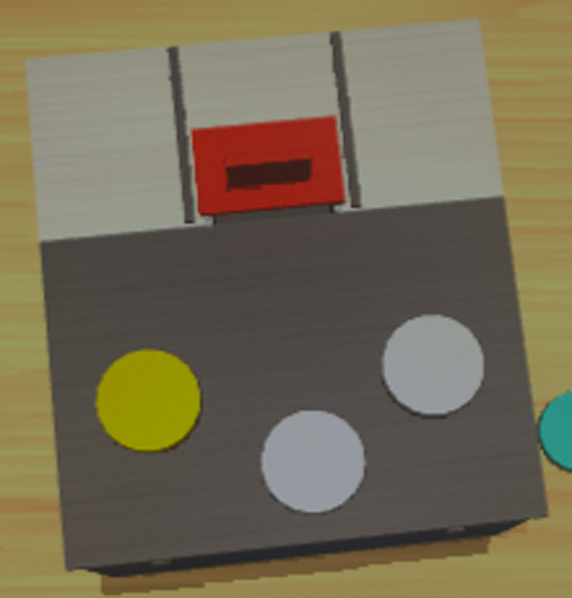

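The box yaw is about 5.5° and its origin is near (618,-41). In the box frame, blank B is at (-148,-6), A is at (-99,-82) and yellow is at (-103,85). I'll move in front of the tab with the fingers closed.

Call:
step_arm --plan '[{"offset":[57,-32.4,0],"rot":[0,0,10],"gripper":0},{"offset":[57,-32.4,0],"rot":[0,0,10],"gripper":0},{"offset":[57,-32.4,0],"rot":[0,0,10],"gripper":0},{"offset":[57,-32.4,0],"rot":[0,0,10],"gripper":0},{"offset":[57,-32.4,0],"rot":[0,0,10],"gripper":0},{"offset":[57,-32.4,0],"rot":[0,0,10],"gripper":0},{"offset":[57,-32.4,0],"rot":[0,0,10],"gripper":0},{"offset":[57,-32.4,0],"rot":[0,0,10],"gripper":0},{"offset":[57,-32.4,0],"rot":[0,0,10],"gripper":0},{"offset":[57,-32.4,0],"rot":[0,0,10],"gripper":0},{"offset":[57,-32.4,0],"rot":[0,0,10],"gripper":0},{"offset":[57,-32.4,0],"rot":[0,0,10],"gripper":0}]'

```text
time_s: 1.3
eef_pos: [563.8, -80.3, 303.7]
ee_rot: [-0.0, 0.999, 0.048, -0.0]
force: [0.1, -0.6, 0.3]
grip_width: -0.002
grip_force: 0.0
```

```bash
cat >> h.py <<'E'
from scipy.spatial.transform import Rotation as Ro
O=np.array([618,-41,0.]); YAW=5.5; B=Ro.from_euler('z',YAW,degrees=True)
def st():
    s=sense(); p=np.array(s['eef_pos']); q=np.array(s['ee_rot']); R=Ro.from_quat(np.r_[q[1:],q[0]])
    m=R.as_matrix(); print('t',round(float(s['time_s']),2),'box',B.inv().apply(p-O).round(1),'yaw(tool x, box)',round(float(np.degrees(np.arctan2(m[1,0],m[0,0]))-YAW),2),'tilt',m[:,2].round(3),'F',np.round(s['force'],1),'grip',round(float(s['grip_width']),3)); return p,R
def to(*tg):
    p,R=st()
    for t in tg: print(t,'-> offset cm',(R.inv().apply(O+B.apply(np.array(t,float))-p)/10).round(2))
E
python3 - <<'E'
from h import *
import pickle
to((-20,0,303),(-20,0,258),(50,0,258))
c=capture('scene');save(c,'scene1.png');pickle.dump(c,open('scene1.pkl','wb'))
E
```

```text
t 1.3 box [-57.7 -33.9 303.7] yaw(tool x, box) -0.03 tilt [-0.  0. -1.] F [ 0.1 -0.6  0.3] grip -0.002
(-20, 0, 303) -> offset cm [ 3.77 -3.39  0.06]
(-20, 0, 258) -> offset cm [ 3.77 -3.39  4.56]
(50, 0, 258) -> offset cm [10.77 -3.4   4.56]
```

View pics/scene1.png

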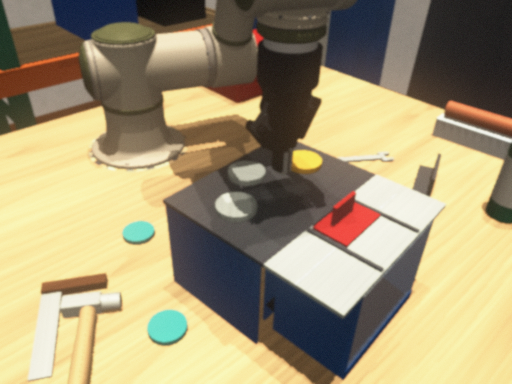

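The closed fingers hang above the deck, with their tip at about pixel (278,172). The tab is clear at (344,205). I'll go to the pre-push point and then down.

Call:
step_arm --plan '[{"offset":[3.8,-3.4,0],"rot":[0,0,0],"gripper":0},{"offset":[3.8,-3.4,0],"rot":[0,0,0],"gripper":0},{"offset":[3.8,-3.4,2],"rot":[0,0,0],"gripper":0},{"offset":[3.8,-3.4,4.5],"rot":[0,0,0],"gripper":0},{"offset":[3.8,-3.4,4.5],"rot":[0,0,0],"gripper":0}]'

```text
time_s: 1.85
eef_pos: [596.0, -44.8, 255.6]
ee_rot: [-0.001, 0.999, 0.047, -0.003]
force: [-1.0, 1.0, 0.2]
grip_width: 0.001
grip_force: 0.0
```

```bash
python3 -c "
from h import *
to((-20,0,258),(50,0,258))"
```

```text
t 1.85 box [-22.2  -1.7 255.6] yaw(tool x, box) -0.06 tilt [-0.006  0.002 -1.   ] F [-1.   1.   0.2] grip 0.001
(-20, 0, 258) -> offset cm [ 0.22 -0.17 -0.24]
(50, 0, 258) -> offset cm [ 7.22 -0.18 -0.28]
```

Call:
step_arm --plan '[{"offset":[1,-0.2,0],"rot":[0,0,0],"gripper":0},{"offset":[2,-0.2,0],"rot":[0,0,0],"gripper":0},{"offset":[3,-0.2,0],"rot":[0,0,0],"gripper":0},{"offset":[4,-0.2,0],"rot":[0,0,0],"gripper":0},{"offset":[5,-0.2,0],"rot":[0,0,0],"gripper":0},{"offset":[6,-0.2,0],"rot":[0,0,0],"gripper":0},{"offset":[6.5,-0.2,0],"rot":[0,0,0],"gripper":0},{"offset":[7.0,-0.2,0],"rot":[0,0,0],"gripper":0},{"offset":[7.2,-0.2,0],"rot":[0,0,0],"gripper":0},{"offset":[7.2,-0.2,0],"rot":[0,0,0],"gripper":0}]'

```text
time_s: 2.85
eef_pos: [668.9, -36.0, 259.0]
ee_rot: [0.0, 0.999, 0.048, 0.0]
force: [-0.2, -0.2, 0.2]
grip_width: -0.001
grip_force: 0.0
```

Run:
```python
from h import *
to((54,0,258))
c=capture('scene');x=cv2.resize(c['color'][130:330,220:470,::-1],None,fx=3,fy=3,interpolation=cv2.INTER_CUBIC)
cv2.imwrite('pics/s2.png',x[:600])
```

```text
t 2.85 box [5.11e+01 1.00e-01 2.59e+02] yaw(tool x, box) -0.05 tilt [ 0.001 -0.    -1.   ] F [-0.2 -0.2  0.2] grip -0.001
(54, 0, 258) -> offset cm [0.29 0.01 0.1 ]
```

View pics/s2.png

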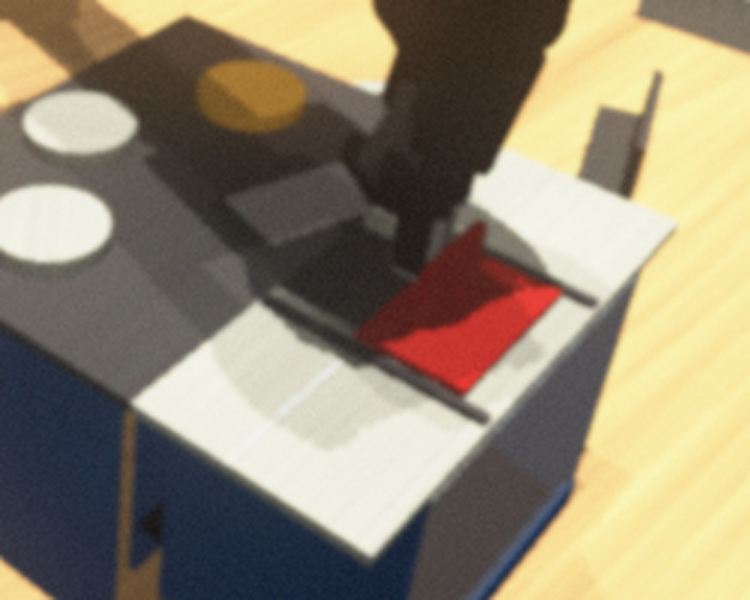

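The shutter is nearly open, with its plate running from (360,335) to (560,290) in the crop. I'll push a little further to find the stop.

Call:
step_arm --plan '[{"offset":[0.2,0,0],"rot":[0,0,0],"gripper":0},{"offset":[0.4,0,0],"rot":[0,0,0],"gripper":0},{"offset":[0.5,0,0],"rot":[0,0,0],"gripper":0},{"offset":[0.5,0,0],"rot":[0,0,0],"gripper":0}]'

```text
time_s: 3.3
eef_pos: [673.4, -35.5, 258.9]
ee_rot: [0.0, 0.999, 0.048, -0.001]
force: [-5.8, -0.7, 2.6]
grip_width: 0.005
grip_force: 2.7
```

Call:
step_arm --plan '[{"offset":[-1,0,-1],"rot":[0,0,0],"gripper":0},{"offset":[-3,0,-5],"rot":[0,0,0],"gripper":4},{"offset":[-8,0,-5],"rot":[0,0,0],"gripper":4},{"offset":[-13,0.3,-5],"rot":[0,0,0],"gripper":4},{"offset":[-18,0.6,-5],"rot":[0,0,0],"gripper":4},{"offset":[-22,0.6,-5],"rot":[0,0,0],"gripper":4},{"offset":[-25,0.6,-5],"rot":[0,0,0],"gripper":4},{"offset":[-25.2,0.6,-5],"rot":[0,0,0],"gripper":4},{"offset":[-25.2,0.6,-5],"rot":[0,0,0],"gripper":4}]'

```text
time_s: 4.2
eef_pos: [423.7, -65.6, 309.5]
ee_rot: [0.0, 0.999, 0.047, 0.001]
force: [0.3, 0.7, 0.8]
grip_width: 0.466
grip_force: 0.0
```

Run:
```python
from h import *
to((-195,-6,250),(-195,-6,245),(-195,-6,240))
c=capture('wrist');save(c,'w0.png');print(c['mount'].round(2) if hasattr(c['mount'],'round') else c['mount'],f(c),c['cx'],c['cy'])
c=capture('scene');h=cv2.cvtColor(c['color'],cv2.COLOR_RGB2HSV)
m=(h[...,1]>170)&((h[...,0]<8)|(h[...,0]>172));m[:150]=0
v,u=np.nonzero(m)
k=(u>300)&(u<450)&(v<280);P=np.array([B.inv().apply(pt(c,a,b)-O) for a,b in zip(u[k],v[k])])
print(P[P[:,2]<178].min(0),np.percentile(P[P[:,2]<178],[2,98],axis=0).round(1));t=P[P[:,2]>185];print(np.percentile(t,[5,50,95],axis=0).round(1))
```

```text
t 4.2 box [-195.8   -5.8  309.5] yaw(tool x, box) -0.08 tilt [ 0.002 -0.001 -1.   ] F [0.3 0.7 0.8] grip 0.466
(-195, -6, 250) -> offset cm [0.07 0.01 5.95]
(-195, -6, 245) -> offset cm [0.07 0.01 6.45]
(-195, -6, 240) -> offset cm [0.07 0.01 6.95]
[[  0.    -0.96  -0.26  66.28]
 [  1.     0.     0.     0.63]
 [  0.    -0.26   0.96 -69.34]
 [  0.     0.     0.     1.  ]] 271.9069923912247 254.44943392857937 187.1672286960872
[ 40.44590889 -41.32098976 159.44925432] [[ 54.2 -40.4 174. ]
 [103.8  43.9 177.1]]
[[ 67.2 -22.4 190. ]
 [ 70.9  -8.6 207.1]
 [ 72.7  20.3 208.8]]
```

View pics/w0.png

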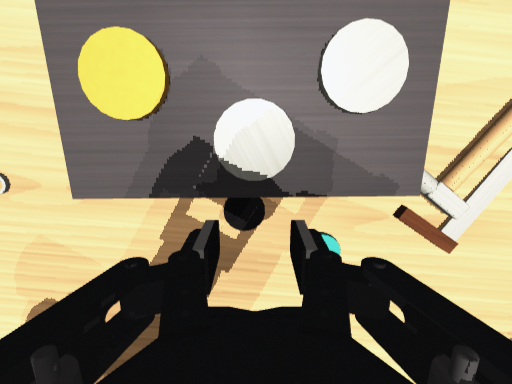

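The wrist view shows B at (254,140), centred between the fingertips at (207,225) and (300,225). Yellow is at (122,73) and A is at (364,66). I'll measure the tip reach from the depth before descending.

Run:
```python
from h import *
c=capture('wrist');M=np.array(c['mount']);F=f(c);D=c['depth']
v,u=np.mgrid[200:300,170:350];Z=D[200:300,170:350]
P=np.stack([(u-c['cx'])/F*Z,(v-c['cy'])/F*Z,Z,np.ones_like(Z)],-1)@M.T
k=(Z>0)&(P[...,2]<90)&(P[...,2]>40)
Q=P[k];print(len(Q),np.percentile(Q[:,2],[50,90,98,100]).round(1))
T=Q[Q[:,2]>np.percentile(Q[:,2],99)-5]
for s in(-1,1):
  t=T[T[:,1]*s>0];print(s,np.percentile(t[:,:3],[2,50,98],axis=0).round(1))
p,R=st()
def wp(a,b):
    z=D[b,a];q=M@np.array([(a-c['cx'])/F*z,(b-c['cy'])/F*z,z,1]);return B.inv().apply(p+R.apply(q[:3])-O).round(1)
print(wp(254,140),wp(364,66),wp(122,73),'edge',wp(254,195),wp(120,195))
```

```text
1852 [52.4 64.8 69.3 72.8]
-1 [[-10.2 -25.3  65.4]
 [  2.6 -19.3  67.5]
 [ 11.  -19.1  71.6]]
1 [[-10.3  20.6  65.5]
 [  3.5  20.8  67.9]
 [ 11.   26.8  71.6]]
t 4.35 box [-195.1   -5.7  308.8] yaw(tool x, box) -0.02 tilt [ 0.  0. -1.] F [ 0.6 -0.9 -0.1] grip 0.468
[-147.7   -6.   179.4] [-98.1 -80.1 179.8] [-102.8   83.5  180.1] edge [-192.3   -6.1  169.4] [-192.6  101.6  169. ]
```

Tip reach is about 72 mm and the wrist positions agree with the top view. Next I'll descend behind B.

Call:
step_arm --plan '[{"offset":[-0.2,0,3],"rot":[0,0,0],"gripper":4},{"offset":[-0.2,0,5.5],"rot":[0,0,0],"gripper":4},{"offset":[-0.2,0,6.2],"rot":[0,0,0],"gripper":4},{"offset":[-0.2,0,6.4],"rot":[0,0,0],"gripper":4},{"offset":[-0.2,0,6.4],"rot":[0,0,0],"gripper":4},{"offset":[-0.2,0,6.4],"rot":[0,0,0],"gripper":4}]'

```text
time_s: 4.95
eef_pos: [421.9, -65.7, 245.8]
ee_rot: [0.0, 0.999, 0.048, 0.001]
force: [0.2, 1.0, -0.3]
grip_width: 0.471
grip_force: 0.0
```

```bash
python3 -c "
from h import *
to((-182,-6,245),(-60,0,245),(-20,0,245))"
```

```text
t 4.95 box [-197.5   -5.8  245.8] yaw(tool x, box) -0.03 tilt [ 0.002 -0.001 -1.   ] F [ 0.2  1.  -0.3] grip 0.471
(-182, -6, 245) -> offset cm [1.55 0.02 0.09]
(-60, 0, 245) -> offset cm [13.75 -0.59  0.1 ]
(-20, 0, 245) -> offset cm [17.75 -0.59  0.11]
```

Call:
step_arm --plan '[{"offset":[1,0,0],"rot":[0,0,0],"gripper":4},{"offset":[2,0,0],"rot":[0,0,0],"gripper":4},{"offset":[3,-0.1,0],"rot":[0,0,0],"gripper":4},{"offset":[4.2,-0.2,0],"rot":[0,0,0],"gripper":4},{"offset":[5.4,-0.3,0],"rot":[0,0,0],"gripper":4},{"offset":[6.6,-0.4,0],"rot":[0,0,0],"gripper":4},{"offset":[7.8,-0.5,0],"rot":[0,0,0],"gripper":4},{"offset":[9,-0.6,0],"rot":[0,0,0],"gripper":4},{"offset":[10.2,-0.6,0],"rot":[0,0,0],"gripper":4},{"offset":[11.4,-0.6,0],"rot":[0,0,0],"gripper":4},{"offset":[12.6,-0.6,0],"rot":[0,0,0],"gripper":4},{"offset":[13.5,-0.6,0],"rot":[0,0,0],"gripper":4}]'

```text
time_s: 6.15
eef_pos: [556.4, -46.4, 244.7]
ee_rot: [-0.0, 0.999, 0.048, -0.0]
force: [-1.7, 0.1, 0.5]
grip_width: 0.467
grip_force: 0.7
```

Run:
```python
from h import *
to((-60,0,245),(-20,0,245))
p,R=st()
c=capture('wrist');save(c,'w1.png')
M=np.array(c['mount']);F=f(c);D=c['depth'];G=c['color'].astype(int)
v,u=np.mgrid[0:384,0:512];P=np.stack([(u-c['cx'])/F*D,(v-c['cy'])/F*D,D],-1).reshape(-1,3)
P=P@M[:3,:3].T+M[:3,3];P=B.inv().apply(p+R.apply(P)-O).reshape(384,512,3)
k=(D>0)&(P[...,2]>176)&(P[...,2]<184)&(abs(P[...,1])<45)&(P[...,0]<45)&(P[...,0]>-90)&(G.min(2)>110)
Q=P[k];print(len(Q),np.percentile(Q,[1,50,99],axis=0).round(1))
k=(D>0)&(P[...,2]<160)&(abs(P[...,1])<60)&(P[...,0]<60)&(P[...,0]>-5)
Q=P[k];print('hole',len(Q),np.percentile(Q,[1,50,99],axis=0).round(1))
```

```text
t 6.15 box [-61.9   0.5 244.7] yaw(tool x, box) -0.02 tilt [-0.  0. -1.] F [-1.7  0.1  0.5] grip 0.467
(-60, 0, 245) -> offset cm [ 0.19  0.05 -0.03]
(-20, 0, 245) -> offset cm [ 4.19  0.05 -0.03]
t 6.15 box [-61.9   0.5 244.7] yaw(tool x, box) -0.02 tilt [-0.  0. -1.] F [-1.7  0.1  0.5] grip 0.467
6510 [[-41.9 -28.3 177.9]
 [-19.1  -3.7 179.4]
 [ -0.7  25.9 180.9]]
hole 12077 [[  0.8 -40.6  27.4]
 [ 27.    2.9 137. ]
 [ 43.8  46.6 159.7]]
```

View pics/w1.png

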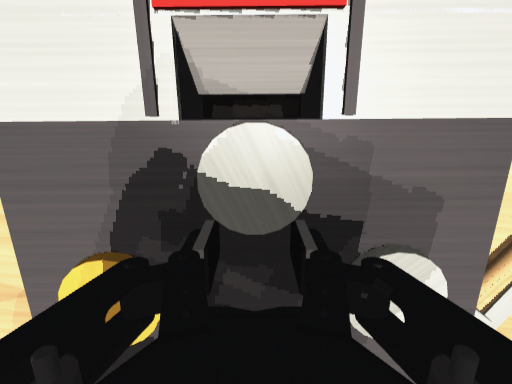

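B is centred at (255,180), in line with the slot mouth at columns 180–324. I'll push it over slowly.

Call:
step_arm --plan '[{"offset":[0.7,0.05,0],"rot":[0,0,0],"gripper":4},{"offset":[1.4,0.05,0],"rot":[0,0,0],"gripper":4},{"offset":[2.0,0.05,0],"rot":[0,0,0],"gripper":4},{"offset":[2.5,0.05,0],"rot":[0,0,0],"gripper":4},{"offset":[2.9,0.05,0],"rot":[0,0,0],"gripper":4},{"offset":[3.2,0.05,0],"rot":[0,0,0],"gripper":4},{"offset":[3.5,0.05,0],"rot":[0,0,0],"gripper":4},{"offset":[3.8,0.05,0],"rot":[0,0,0],"gripper":4},{"offset":[4.1,0.05,0],"rot":[0,0,0],"gripper":4},{"offset":[4.1,0.05,0],"rot":[0,0,0],"gripper":4},{"offset":[4.1,0.05,0],"rot":[0,0,0],"gripper":4}]'

```text
time_s: 7.3
eef_pos: [596.1, -43.3, 244.8]
ee_rot: [-0.0, 0.999, 0.048, -0.0]
force: [-0.3, -0.7, 0.1]
grip_width: 0.467
grip_force: 0.0
```

Run:
```python
from h import *
st()
c=capture('wrist');save(c,'w2.png')
```

```text
t 7.3 box [-2.200e+01 -2.000e-01  2.448e+02] yaw(tool x, box) -0.04 tilt [-0.  0. -1.] F [-0.3 -0.7  0.1] grip 0.467
```

View pics/w2.png

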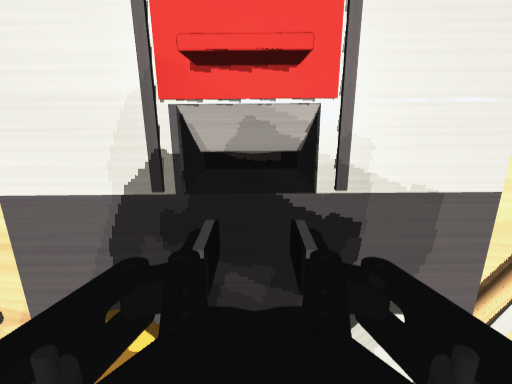

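B has dropped: the mouth at (250,150) is empty and nothing is left on the deck ahead of the fingers. Next I'll check the last joint's room before turning the tool for A.

```bash
python3 -c "
from h import *
print(np.round(sense()['joints'],2)); to((-50,-60,300),(-98,-140,300))"
```

```text
[-0.27  0.52  1.35  0.    1.27  1.21]
t 7.35 box [-2.210e+01 -2.000e-01  2.448e+02] yaw(tool x, box) -0.04 tilt [-0.  0. -1.] F [ 0.4  0.5 -1.1] grip 0.466
(-50, -60, 300) -> offset cm [-2.79  5.98 -5.52]
(-98, -140, 300) -> offset cm [-7.58 13.98 -5.52]
```

Call:
step_arm --plan '[{"offset":[-1,0,-3],"rot":[0,0,0],"gripper":4},{"offset":[-2,2,-5.5],"rot":[0,0,-8],"gripper":4},{"offset":[-3,4,-5.5],"rot":[0,0,-16],"gripper":4},{"offset":[-5,7,-5.5],"rot":[0,0,-24],"gripper":4},{"offset":[-7,10,-5.5],"rot":[0,0,-32],"gripper":4},{"offset":[-7.6,13.3,-5.5],"rot":[0,0,-40],"gripper":4},{"offset":[-7.6,13.3,-5.5],"rot":[0,0,-48],"gripper":4},{"offset":[-7.6,13.3,-5.5],"rot":[0,0,-56],"gripper":4},{"offset":[-7.6,13.3,-5.5],"rot":[0,0,-64],"gripper":4},{"offset":[-7.6,13.3,-5.5],"rot":[0,0,-72],"gripper":4},{"offset":[-7.6,13.3,-5.5],"rot":[0,0,-80],"gripper":4},{"offset":[-7.6,13.3,-5.5],"rot":[0,0,-88],"gripper":4}]'

```text
time_s: 8.55
eef_pos: [533.0, -183.0, 300.0]
ee_rot: [0.0, 0.683, 0.73, 0.0]
force: [-0.7, 0.4, -0.3]
grip_width: 0.47
grip_force: 0.0
```

Call:
step_arm --plan '[{"offset":[0,0,0],"rot":[0,0,-2],"gripper":4},{"offset":[0,0,2.5],"rot":[0,0,-2],"gripper":4},{"offset":[0,0,3],"rot":[0,0,-2],"gripper":4},{"offset":[0,0,3],"rot":[0,0,-2],"gripper":4}]'

```text
time_s: 8.95
eef_pos: [532.9, -182.9, 269.4]
ee_rot: [-0.001, 0.673, 0.74, -0.0]
force: [0.3, -0.2, -0.3]
grip_width: 0.473
grip_force: 0.0
```

```bash
cat > disc.py <<'E'
from h import *
p,R=st()
c=capture('wrist')
M=np.array(c['mount']);F=f(c);D=c['depth'];h=cv2.cvtColor(c['color'],cv2.COLOR_RGB2HSV)
v,u=np.mgrid[0:384,0:512];P=np.stack([(u-c['cx'])/F*D,(v-c['cy'])/F*D,D],-1).reshape(-1,3)
P=P@M[:3,:3].T+M[:3,3];P=B.inv().apply(p+R.apply(P)-O).reshape(384,512,3)
k=(D>0)&(P[...,2]>176)&(P[...,2]<184)&(P[...,0]<45)&(P[...,0]>-200)&(abs(P[...,1])<140)
n,l,s,ce=cv2.connectedComponentsWithStats(k.astype(np.uint8))
for i in range(1,n):
    if s[i,4]>800: Q=P[l==i];print(s[i,4],'sat',h[...,1][l==i].mean().round(),np.percentile(Q,[1,99],axis=0)[:,:2].round(1).tolist(),np.mean(np.percentile(Q,[1,99],axis=0),0).round(1))
E
python3 disc.py; python3 -c "
from h import *
to((-98,-134,245),(-98,-34,245))"
```

```text
t 8.95 box [ -98.3 -133.1  269.4] yaw(tool x, box) 89.95 tilt [-0.002  0.001 -1.   ] F [ 0.3 -0.2 -0.3] grip 0.473
8301 sat 18.0 [[-126.9, -109.1], [-71.5, -53.8]] [-99.2 -81.4 179.4]
t 9.0 box [ -98.1 -133.2  270.3] yaw(tool x, box) 89.95 tilt [-0.  0. -1.] F [0.4 0.7 0.3] grip 0.468
(-98, -134, 245) -> offset cm [-0.08  0.01  2.53]
(-98, -34, 245) -> offset cm [9.92 0.   2.53]
```

Call:
step_arm --plan '[{"offset":[0,-0.05,1.5],"rot":[0,0,0],"gripper":4},{"offset":[0,-0.05,2.5],"rot":[0,0,0],"gripper":4},{"offset":[0,-0.05,2.5],"rot":[0,0,0],"gripper":4},{"offset":[1,-0.05,2.5],"rot":[0,0,0],"gripper":4},{"offset":[2,-0.05,2.5],"rot":[0,0,0],"gripper":4},{"offset":[3.2,-0.05,2.5],"rot":[0,0,0],"gripper":4},{"offset":[4.5,-0.05,2.5],"rot":[0,0,0],"gripper":4},{"offset":[5.8,-0.05,2.5],"rot":[0,0,0],"gripper":4},{"offset":[7,-0.05,2.5],"rot":[0,0,0],"gripper":4},{"offset":[8.2,-0.05,2.5],"rot":[0,0,0],"gripper":4},{"offset":[9.2,-0.05,2.5],"rot":[0,0,0],"gripper":4},{"offset":[9.8,-0.05,2.5],"rot":[0,0,0],"gripper":4}]'

```text
time_s: 10.2
eef_pos: [523.2, -84.5, 244.9]
ee_rot: [-0.0, 0.672, 0.74, 0.0]
force: [0.7, -1.7, 0.1]
grip_width: 0.466
grip_force: 0.8
```

Call:
step_arm --plan '[{"offset":[0,0,0],"rot":[0,0,0],"gripper":4},{"offset":[0,0,0],"rot":[0,0,0],"gripper":4},{"offset":[-1,0,0],"rot":[0,0,0],"gripper":4},{"offset":[-1.5,0,-2.5],"rot":[0,0,0],"gripper":4},{"offset":[-1.5,0,-5.5],"rot":[0,0,0],"gripper":4},{"offset":[-1.5,0,-5.5],"rot":[0,0,0],"gripper":4}]'

```text
time_s: 10.8
eef_pos: [525.6, -101.9, 303.4]
ee_rot: [0.003, 0.673, 0.74, 0.001]
force: [-0.3, 0.0, -0.3]
grip_width: 0.471
grip_force: 0.0
```

```bash
python3 disc.py; python3 -c "
from h import *
to((-150,0,300))"
```

```text
t 10.8 box [-97.8 -51.7 303.4] yaw(tool x, box) 89.9 tilt [ 0.006 -0.003 -1.   ] F [-0.3  0.  -0.3] grip 0.471
3537 sat 143.0 [[-131.2, 55.4], [-76.7, 81.3]] [-104.    68.3  179.1]
5704 sat 19.0 [[-126.4, -28.9], [-71.0, 26.7]] [-98.7  -1.1 179.4]
t 10.85 box [-98.3 -51.3 301.2] yaw(tool x, box) 89.9 tilt [ 0.003 -0.001 -1.   ] F [ 0.4  0.4 -1.1] grip 0.471
(-150, 0, 300) -> offset cm [ 5.12 -5.18  0.1 ]
```

Call:
step_arm --plan '[{"offset":[0,-2,0],"rot":[0,0,8],"gripper":4},{"offset":[1,-4,0],"rot":[0,0,16],"gripper":4},{"offset":[2,-5.2,0],"rot":[0,0,24],"gripper":4},{"offset":[3,-5.2,0],"rot":[0,0,32],"gripper":4},{"offset":[4,-5.2,0],"rot":[0,0,40],"gripper":4},{"offset":[5,-5.2,0],"rot":[0,0,48],"gripper":4},{"offset":[5,-5.2,0],"rot":[0,0,56],"gripper":4},{"offset":[5,-5.2,0],"rot":[0,0,64],"gripper":4},{"offset":[5,-5.2,0],"rot":[0,0,72],"gripper":4},{"offset":[5,-5.2,0],"rot":[0,0,80],"gripper":4},{"offset":[5,-5.2,0],"rot":[0,0,88],"gripper":4},{"offset":[5,-5.2,0],"rot":[0,0,90],"gripper":4}]'

```text
time_s: 12.05
eef_pos: [468.0, -56.0, 298.7]
ee_rot: [-0.0, 0.999, 0.045, -0.001]
force: [-0.0, 0.2, -0.3]
grip_width: 0.468
grip_force: 0.0
```

```bash
python3 disc.py; python3 -c "
from h import *
to((-150,-1,245),(-62,0,245))"
```

```text
t 12.05 box [-150.8   -0.5  298.7] yaw(tool x, box) -0.32 tilt [-0.002  0.001 -1.   ] F [-0.   0.2 -0.3] grip 0.468
5997 sat 7.0 [[-126.4, -28.8], [-70.9, 26.5]] [-98.6  -1.2 179.3]
5952 sat 151.0 [[-131.7, 55.8], [-76.2, 112.0]] [-104.    83.9  179.2]
t 12.1 box [-150.8   -0.5  298.8] yaw(tool x, box) -0.28 tilt [-0.002  0.001 -1.   ] F [ 0.2 -0.8  0.6] grip 0.468
(-150, -1, 245) -> offset cm [0.09 0.05 5.38]
(-62, 0, 245) -> offset cm [ 8.89 -0.09  5.36]
```

Call:
step_arm --plan '[{"offset":[0,0,3],"rot":[0,0,0],"gripper":4},{"offset":[0,0,5.3],"rot":[0,0,0],"gripper":4},{"offset":[0,0,5.4],"rot":[0,0,0],"gripper":4},{"offset":[0,0,5.4],"rot":[0,0,0],"gripper":4},{"offset":[1,0,5.4],"rot":[0,0,0],"gripper":4},{"offset":[2,0,5.4],"rot":[0,0,0],"gripper":4},{"offset":[3.2,0,5.4],"rot":[0,0,0],"gripper":4},{"offset":[4.4,0,5.4],"rot":[0,0,0],"gripper":4},{"offset":[5.6,0,5.4],"rot":[0,0,0],"gripper":4},{"offset":[6.8,0,5.4],"rot":[0,0,0],"gripper":4},{"offset":[8,0,5.4],"rot":[0,0,0],"gripper":4},{"offset":[8.9,0,5.4],"rot":[0,0,0],"gripper":4}]'

```text
time_s: 13.3
eef_pos: [558.0, -46.9, 246.3]
ee_rot: [0.0, 0.999, 0.048, 0.0]
force: [-1.0, -0.2, 1.4]
grip_width: 0.471
grip_force: 0.9
```

```bash
python3 disc.py; python3 -c "
from h import *
to((-20,0,245))"
```

```text
t 13.3 box [-6.020e+01 -2.000e-01  2.463e+02] yaw(tool x, box) -0.01 tilt [ 0.001 -0.    -1.   ] F [-1.  -0.2  1.4] grip 0.471
10282 sat 16.0 [[-57.4, -28.5], [-0.1, 26.7]] [-28.7  -0.9 179.6]
963 sat 163.0 [[-97.4, 76.7], [-74.3, 112.4]] [-85.8  94.5 178.6]
t 13.35 box [-5.960e+01 -2.000e-01  2.462e+02] yaw(tool x, box) -0.02 tilt [ 0.001 -0.    -1.   ] F [-1.3 -0.1  0.3] grip 0.467
(-20, 0, 245) -> offset cm [ 3.96 -0.02  0.13]
```

Call:
step_arm --plan '[{"offset":[0.7,0,0],"rot":[0,0,0],"gripper":4},{"offset":[1.3,0,0],"rot":[0,0,0],"gripper":4},{"offset":[1.9,0,0],"rot":[0,0,0],"gripper":4},{"offset":[2.3,0,0],"rot":[0,0,0],"gripper":4},{"offset":[2.7,0,0],"rot":[0,0,0],"gripper":4},{"offset":[3.0,0,0],"rot":[0,0,0],"gripper":4},{"offset":[3.3,0,0],"rot":[0,0,0],"gripper":4},{"offset":[3.6,0,0],"rot":[0,0,0],"gripper":4},{"offset":[3.9,0,0],"rot":[0,0,0],"gripper":4},{"offset":[3.9,0,0],"rot":[0,0,0],"gripper":4},{"offset":[3.9,0,0],"rot":[0,0,0],"gripper":4}]'

```text
time_s: 14.45
eef_pos: [595.6, -43.4, 245.8]
ee_rot: [-0.0, 0.999, 0.048, -0.0]
force: [0.1, 0.9, -0.8]
grip_width: 0.469
grip_force: 0.0
```

Call:
step_arm --plan '[{"offset":[-0.5,0,-3],"rot":[0,0,0],"gripper":0},{"offset":[0,0,-6.5],"rot":[0,0,0],"gripper":0},{"offset":[0,0,-6.5],"rot":[0,0,0],"gripper":0},{"offset":[0,0,-6.5],"rot":[0,0,0],"gripper":0}]'

```text
time_s: 14.85
eef_pos: [595.6, -43.4, 311.1]
ee_rot: [0.0, 0.999, 0.048, 0.0]
force: [0.2, 0.4, 0.6]
grip_width: -0.002
grip_force: 0.0
```

```bash
python3 disc.py
python3 - <<'E'
from h import *
to((100,0,312),(100,0,258),(30,0,258))
a=capture('wrist')['color'];b=capture('scene')['color'][120:380,150:490]
x=np.hstack([cv2.resize(a,(400,300)),cv2.resize(b,(400,300))]);cv2.imwrite('pics/w3.png',x[:,:,::-1])
E
```

```text
t 14.85 box [-2.250e+01 -2.000e-01  3.111e+02] yaw(tool x, box) -0.04 tilt [ 0.001 -0.    -1.   ] F [0.2 0.4 0.6] grip -0.002
t 14.9 box [-2.280e+01 -2.000e-01  3.101e+02] yaw(tool x, box) -0.04 tilt [-0.001  0.    -1.   ] F [ 0.8 -0.4 -1.2] grip 0.0
(100, 0, 312) -> offset cm [12.28 -0.03 -0.21]
(100, 0, 258) -> offset cm [12.29 -0.02  5.19]
(30, 0, 258) -> offset cm [ 5.29 -0.02  5.2 ]
```

View pics/w3.png

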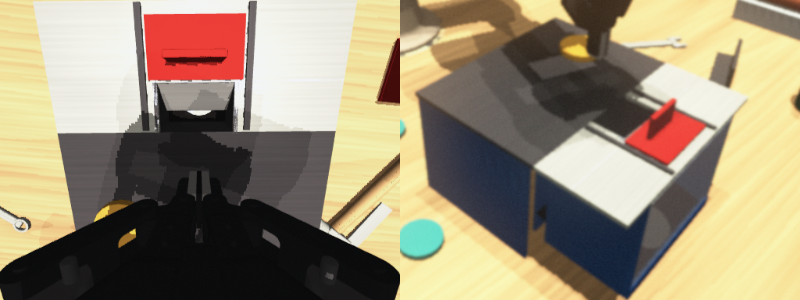

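The deck is clear and a blank shows through the throat at (200,112). I'll check its depth to see whether it is down in the bin.

Run:
```python
from h import *
p,R=st()
c=capture('wrist');M=np.array(c['mount']);F=f(c);D=c['depth']
v,u=np.mgrid[0:384,0:512];P=np.stack([(u-c['cx'])/F*D,(v-c['cy'])/F*D,D],-1).reshape(-1,3)@M[:3,:3].T+M[:3,3]
P=B.inv().apply(p+R.apply(P)-O).reshape(384,512,3)
g=c['color'].min(2)
w=(P[...,2]<160)&(D>0)&(abs(P[...,1])<40)&(P[...,0]>0)&(P[...,0]<60)
for lo,hi in((0,40),(40,80),(80,112),(112,160)):
    k=w&(P[...,2]>=lo)&(P[...,2]<hi);print(lo,hi,k.sum(),'bright',(k&(g>170)).sum(),np.median(P[k],0).round(1) if k.any() else '')
```

```text
t 15.0 box [-2.280e+01 -2.000e-01  3.096e+02] yaw(tool x, box) -0.05 tilt [-0.002  0.001 -1.   ] F [-0.6  0.7 -0.1] grip 0.001
0 40 281 bright 1 [  3.7 -11.5  31.8]
40 80 133 bright 118 [ 6.1 -1.3 42. ]
80 112 181 bright 0 [  0.9   6.9 106.5]
112 160 3807 bright 23 [ 26.5   2.6 140.8]
```

Blank tops are at about z 42 mm, so both are in the bin. Now I'll close the shutter from its far side.

Call:
step_arm --plan '[{"offset":[4,0,-0.2],"rot":[0,0,0],"gripper":0},{"offset":[8,0,-0.2],"rot":[0,0,0],"gripper":0},{"offset":[12,0,-0.2],"rot":[0,0,0],"gripper":0},{"offset":[12.2,0,-0.2],"rot":[0,0,0],"gripper":0},{"offset":[12.2,0,2],"rot":[0,0,0],"gripper":0},{"offset":[12.2,0,4],"rot":[0,0,0],"gripper":0},{"offset":[12.2,0,5.2],"rot":[0,0,0],"gripper":0},{"offset":[12.2,0,5.2],"rot":[0,0,0],"gripper":0}]'

```text
time_s: 15.85
eef_pos: [716.3, -31.8, 257.0]
ee_rot: [-0.0, 0.999, 0.048, -0.002]
force: [-0.5, 0.1, 0.1]
grip_width: 0.002
grip_force: 0.0
```

Call:
step_arm --plan '[{"offset":[-1,0,0],"rot":[0,0,0],"gripper":0},{"offset":[-2,0,0],"rot":[0,0,0],"gripper":0},{"offset":[-3,0,0],"rot":[0,0,0],"gripper":0},{"offset":[-4,0,0],"rot":[0,0,0],"gripper":0},{"offset":[-5,0,0],"rot":[0,0,0],"gripper":0},{"offset":[-6,0,0],"rot":[0,0,0],"gripper":0},{"offset":[-6.6,0,0],"rot":[0,0,0],"gripper":0},{"offset":[-6.9,0,0],"rot":[0,0,0],"gripper":0},{"offset":[-6.9,0,0],"rot":[0,0,0],"gripper":0}]'

```text
time_s: 16.75
eef_pos: [648.3, -38.4, 259.7]
ee_rot: [0.0, 0.999, 0.048, 0.0]
force: [0.6, -0.0, -0.4]
grip_width: 0.001
grip_force: 0.0
```

```bash
python3 -c "
from h import *
to((28,0,258))"
```

```text
t 16.75 box [ 30.4  -0.3 259.7] yaw(tool x, box) -0.05 tilt [ 0.001 -0.    -1.   ] F [ 0.6 -0.  -0.4] grip 0.001
(28, 0, 258) -> offset cm [-0.24 -0.03  0.17]
```

Call:
step_arm --plan '[{"offset":[-0.15,0,0],"rot":[0,0,0],"gripper":0},{"offset":[-0.3,0,0],"rot":[0,0,0],"gripper":0},{"offset":[-0.3,0,0],"rot":[0,0,0],"gripper":0}]'

```text
time_s: 17.05
eef_pos: [646.9, -38.5, 259.3]
ee_rot: [0.0, 0.999, 0.048, 0.003]
force: [12.0, 0.9, -1.1]
grip_width: 0.001
grip_force: 6.0
```

The force rose to 12 N, so the shutter is against its shut stop. I'll back off, lift and verify.

Call:
step_arm --plan '[{"offset":[0.5,0,0],"rot":[0,0,0],"gripper":0},{"offset":[1.5,0,0],"rot":[0,0,0],"gripper":0},{"offset":[1.5,0,-3],"rot":[0,0,0],"gripper":0},{"offset":[1.5,0,-7],"rot":[0,0,0],"gripper":0},{"offset":[-4,0,-10],"rot":[0,0,0],"gripper":0},{"offset":[-9,0,-10],"rot":[0,0,0],"gripper":0},{"offset":[-14,0,-10],"rot":[0,0,0],"gripper":0},{"offset":[-14,0,-10],"rot":[0,0,0],"gripper":0},{"offset":[-14,0,-10],"rot":[0,0,0],"gripper":0}]'

```text
time_s: 17.95
eef_pos: [504.9, -52.0, 359.7]
ee_rot: [0.0, 0.999, 0.047, 0.0]
force: [0.3, 0.2, -0.0]
grip_width: 0.003
grip_force: 0.0
```

Run:
```python
from h import *
st()
c=capture('scene');b=c['color'][120:380,150:490];a=capture('wrist')['color']
x=np.hstack([cv2.resize(a,(400,300)),cv2.resize(b,(400,300))]);cv2.imwrite('pics/end.png',x[:,:,::-1])
h=cv2.cvtColor(c['color'],cv2.COLOR_RGB2HSV)
v,u=np.nonzero((h[...,1]>170)&((h[...,0]<8)|(h[...,0]>172)));k=(u>300)&(u<450)&(v<280)&(v>150)
P=np.array([B.inv().apply(pt(c,a,b)-O) for a,b in zip(u[k],v[k])])
print(np.percentile(P[P[:,2]<178],[2,98],axis=0).round(1),np.percentile(P[P[:,2]>185],[5,50,95],axis=0).round(1))
```

```text
t 17.95 box [-1.136e+02 -1.000e-01  3.597e+02] yaw(tool x, box) -0.08 tilt [ 0. -0. -1.] F [ 0.3  0.2 -0. ] grip 0.003
[[ -0.2 -40.6 174.2]
 [ 50.1  43.4 177.3]] [[ 13.6 -22.8 187.8]
 [ 17.   -2.5 207. ]
 [ 18.9  23.2 209.1]]
```

View pics/end.png

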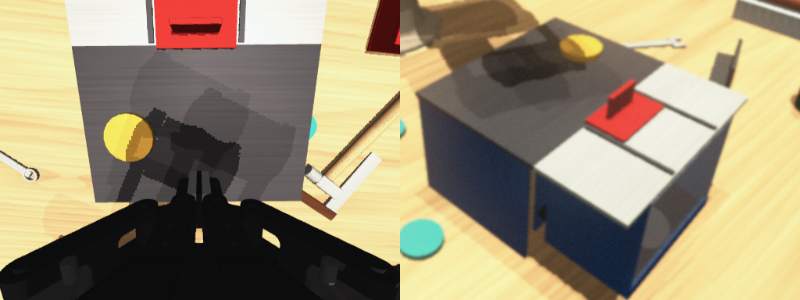

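The shutter has moved back 53.8 mm and is shut, at (195,25) and (625,110). Only the yellow blank is left on the deck, at (128,137), and the arm is clear.

```bash
python3 -c "
from rig import *
print(finish_job())"
```

```text
the job is handed in; nothing more can be done
None
```

The job is handed in after about 18 s of the 72 s: both steel blanks dropped through the slot into the bin, the shutter is pushed back against its shut stop, and the yellow blank was not disturbed; the judge returned no verdict, so this rests on my camera and force checks.

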